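Fit a circlip on a scale pivot

ROBOT

A 7-joint arm with a two-finger parallel gripper is mounted at the origin on the work surface. World frame = base frame: x ahead of the robot, y to its left, z up, the work surface at z = 0. Lengths are in mm, angles in rad, forces in N, time in s.
With the tool pointing down it reaches from about 400 to 900 mm from the base axis. Payload 5.5 kg.
Tool frame: the origin (TCP) lies at the very end of the fingers, on their centre line; the grasp point (between the pads) lies 19 mm behind it (manip.hold_point_z is the distance from the TCP to the grasp point, in mm); z points along the fingers, x is the direction in which the jaws open and shut, and the axes are right-handed (so a half turn about z gives the same grasp; the last joint's range is limited). The gripper opens to 92 mm and grips with 3 to 60 N. Pads are 19 mm wide; open, the fingers measure 130 mm over their backs; the gripper's body (75 mm by 190 mm) begins 47 mm behind the grasp point.
Start: joints at [-0.853, 0.501, -0.427, 1.55, 0.221, 1.138, -0.21], TCP at [285.498, 583.944, 226.729] pointing down, gripper open.
Joint ranges: [-2.88, 2.88], [-0.31, 2.03], [-1.54, 1.56], [0.2, 2.42], [-1.41, 4.55], [0.19, 2.02], [-2.57, 2.57]. Speed limits (rad/s): [2.57, 2.57, 3.14, 3.14, 3.14, 3.14, 3.14].

INTERFACE

Orientations are given as a rotation vector (axis times angle).
In Python, from rig import manip, cams, workorder gives the robot as it stands.
- The arm moves only by the tool apply_moves, never from a script. Its argument "deltas" is a list that holds one entry, the list of rows, each a list of 5 numbers: the finger opening in mm, from 0 to 91.8, then the shift along the tool's x, y, z in mm, then the turn about the tool's z in degrees. In form: [[[gripper, tx, ty, tz, roll], ...]]. A call has 1 to 20 rows; each row is the pose to reach, as a shift and turn from the pose commanded when the call began, along the tool's axes at that moment; what a row does not reach only later rows make up. A row lasts 1/10 s, in which the tool goes at most 50 mm and 8.59 degrees, less where a joint would pass 70% of its speed; a pose out of reach is approached as far as the arm can. A call with a gripper value outside its range is refused whole. The fingers move at their own pace and stop on an object; "squeeze" is the grip in N (left out, the last holds). Time passes only in rows, so rows that repeat a pose let the fingers close. It gives the time, the measured TCP pose, the force and the opening at its end, in the units of the state.
- manip.sense(): the state, without advancing time (a new reading comes with each control period).
- cams.snapshot(name): name is "scene" or "top"; returns a dict with "color" (384x512x3 uint8, blue, green, red), "vfov" (degrees; the focal length in pixels is half the picture's height over the tangent of half this angle, whatever the lens; pixels are square), "cx", "cy" (the principal point, pixels), "extrinsics" (4x4, takes a point from camera to world coordinates). Camera axes: x right, y up, looking along -z (the intrinsics and any distortion apply to the point x, -y, -z); pixel columns grow to the right and rows downward; lengths in mm; the calibration is good to about 2 mm. A picture is of the moment at which its call begins. There is no depth.
- workorder.sign_off(): hands the job in, once; it reports no verdict.
The state is a dict: "t": time; "qpos": joint angles; "joint_velocities": joint speeds; "joint_torque": joint torques, N m; "position": TCP position; "tcp_rot": TCP orientation; "ft_force": force on the tool from outside, world axes, zero at the start; "moment": the same for the moment, N m; "grip_width": finger opening in mm.
Only numpy, scipy, OpenCV 4.12 (cv2) and the standard library are available. Lean on these libraries where they do the work, as an engineer would, in place of code of your own. Each camera call takes 0.05 s, during which the arm holds its last target. There are 200 camera calls.

TASK

One of the two axle stubs on the blue plate still wears its black protective cap: lift the cap off and leave it in the shallow grey tray. Then pick up the circlip pliers by their handles, squeeze them fully so that the circlip on their tips spreads, and slide it down over the bared stub to the groove just above the bearing. Finish there, still holding the pliers squeezed with the clip open around the groove (do not let go), and leave the other parts on the bench where they are.

Things in the scene. Friction and masses are not known exactly. Their poses are not given: they have to be found in the camera images.
- pivot: the pivot to work on, fixed on the blue plate: block 64 x 64 x 20 mm, on it a steel bearing 48 mm across whose top is 35 mm above the origin, then an upright stub: a groove 26 mm across and 8 mm high directly above the bearing, a shaft 30 mm across above it, chamfered 1.5 mm at its top. Origin: centre of the block's underside (12 mm above the table), z up along the stub. It wears the cap at the start
- pivot_groove (a point): point on the stub's axis at mid height of its groove, 39 mm above the pivot's origin (51 mm above the table)
- pivot_top (a point): centre of the stub's top face, 65 mm above the pivot's origin (77 mm above the table)
- pivot_done: the same kind of pivot, already finished: no cap, a circlip sits in its groove; the two pivots may stand in either order
- cap: black plastic protective cap, loose, an upside-down cup 42 mm across, 42 mm high, bore 34 mm and 36 mm deep, 30 g; it covers the stub, its rim standing on the bearing. Origin: centre of its open underside, z up
- tray: shallow grey plastic tray, fixed, outside 140 mm (its x) by 120 mm (its y), 22 mm high, walls and floor 3 mm. Origin: centre of its underside on the table
- pliers: circlip pliers lying flat, 215 mm long, 0.18 kg, balanced near x = -30 mm; a dark steel circlip sits on the pins of their tips and stays there. Origin: on the pivot pin's axis, at the underside's level; x points to the tips and clip, y to the left handle, z up. All of it lies between z = 0 and 20 mm
- pliers_grip (a point): x = -65 mm, z = 10 mm in the pliers' frame, midway between the two black rubber handles (x -28 to -108 mm, 20 mm high). Over their outsides they measure 63 mm here at rest (wider to the rear), 40 mm and parallel to x when fully squeezed, at a stop. Full squeeze takes about 8 N on each handle here; a firm grip (20 to 40 N) is safe
- clip_centre (a point): centre of the spread clip's opening: x = 82 mm, z = 2 mm in the pliers' frame. The clip is 4 mm thick (z 0 to 4 mm). Its opening is 26.6 mm across at rest, too small for the stub; fully spread, a round of 33.5 mm centred here passes, 1.7 mm clear of the stub all round. Resting on the bearing the clip lies in the groove, this point 2 mm below pivot_groove
- handle_left (a joint): angle by which each handle has been squeezed (both move together): 0 at rest, about 0.17 to 0.18 rad fully squeezed, clip fully spread
- load_cell: bystander: aluminium bar 120 x 30 x 30 mm with two bolts, loose
- levelling_foot: bystander: steel foot, disc 52 mm across with a stud, 45 mm high, loose
- spare_bearing: bystander: steel ring 48 mm across, 15 mm high, lying loose on the plate's near part
- bolt: bystander: dark steel pin 18 mm across, 28 mm high, standing loose near the plate's near right corner
- screwdriver: bystander: screwdriver with a black handle, 200 mm, right of the pliers, loose
- pen_cup: bystander: black cup 70 mm across, 90 mm high, loose, far right
- washer_roll: bystander: white plastic spool ring 60 mm across, 20 mm high, loose, near right
There are look-alikes about, which are no part of the job. What is shaped like the cap but green or red is not meant.

How it is judged (in metres and radians):
On the way, in this order (a step that is already met when the one before it is completed fails the run):
1. the cap lies in the tray, let go (x of cap in the frame of tray between -0.067 and 0.067 m and y of cap in the frame of tray between -0.057 and 0.057 m and z of cap in the frame of tray below 0.03 m and contact force between the fingers and cap below 0.1 N and linear speed of cap below 0.03 m/s), for 0.2 s.
2. the squeezed pliers carry the spread circlip over the stub's top (value of joint handle_left above 0.135 rad and contact force between the fingers and pliers above 1 N and z of clip_centre in the frame of pivot_top above 0 m and horizontal distance between clip_centre and pivot_groove below 0.02 m), for 0.1 s.
At the end, for the whole second after the job is handed in: pliers held still by the fingers, squeezed past 0.135 rad, off the table; clip centre within 6 mm of the stub axis, tilt under 0.12 rad, height from 4 mm below to 3 mm above mid groove; cap in the tray, untouched (all of step 1 and value of joint handle_left above 0.135 rad and contact force between the fingers and pliers above 2 N and horizontal distance between clip_centre and pivot_groove below 0.006 m and z of clip_centre in the frame of pivot_groove between -0.004 and 0.003 m and angle between the z axis of pliers and the z axis of pivot, either way round below 0.12 rad and contact force between pliers and table below 0.2 N and linear speed of pliers below 0.03 m/s); the arm keeps its last pose, push and grip.
It fails at once if a bystander is pushed more than 25 mm (distance of any of load_cell, levelling_foot, spare_bearing, bolt, screwdriver, pen_cup, washer_roll from where it was at the start of the episode above 0.025 m).
It also fails if it takes over 54 s, if anything falls off the work surface, if the arm or the gripper's body presses on something with over 40 N, if the wrist force passes 120 N, or if a joint passes its speed limit or range.

## Working session

There is one attempt and no reset: what is moved stays moved. The work goes in short steps, Python scripts to look and compute and a tool call to move; the robot and the scene stay as the last step left them, time stands still between calls to the robot, and variables do not carry over. Pictures are saved under pics/ and viewed, about 8 in all and at most 12, crops included, and the job is handed in when it is done.

Besides the shell and the picture viewer there is one more tool, called as name(argument=value, ...) on one line, values as JSON. apply_moves: Moves the arm, as the interface text tells. Its arguments: {"type":"object","properties":{"deltas":{"type":"array"},"squeeze":{"type":"number"}},"required":["deltas"]}

```bash
ls; mkdir -p pics
cat > h.py <<'E'
import numpy as np, cv2
from rig import manip, cams, workorder
def snap(n,f):
    d=cams.snapshot(n); cv2.imwrite('pics/'+f,d['color']); 
    np.savez('pics/'+f+'.npz',c=d['color'],v=d['vfov'],cx=d['cx'],cy=d['cy'],E=d['extrinsics']); return d
def load(f):
    z=np.load('pics/'+f+'.npz'); return dict(color=z['c'],vfov=float(z['v']),cx=float(z['cx']),cy=float(z['cy']),extrinsics=z['E'],)
def foc(d): return d['color'].shape[0]/2/np.tan(np.radians(d['vfov'])/2)
def ray(d,u,v):
    f=foc(d);E=np.array(d['extrinsics']); r=E[:3,:3]@np.array([(u-d['cx'])/f,-(v-d['cy'])/f,-1]); return E[:3,3],r
def onz(d,u,v,z):
    o,r=ray(d,u,v); return o+r*(z-o[2])/r[2]
def proj(d,p):
    f=foc(d);E=np.array(d['extrinsics']); q=E[:3,:3].T@(np.array(p,float)-E[:3,3]); return d['cx']+f*q[0]/-q[2], d['cy']-f*q[1]/-q[2]
E
python3 - <<'E'
from h import *
a=snap('scene','s0.png');b=snap('top','t0.png')
for d in(a,b): print({k:v for k,v in d.items() if k!='color'})
print(manip.sense())
E
```

```text
pics
{'vfov': 45.354366143750916, 'cx': 249.4022641400058, 'cy': 194.4719190247943, 'extrinsics': array([[-7.14816552e-01, -4.99571721e-01,  4.89352014e-01,
         1.19487709e+03],
       [ 6.99176588e-01, -4.96777893e-01,  5.14163227e-01,
         6.31447967e+02],
       [-1.37621461e-02,  7.09675856e-01,  7.04393911e-01,
         9.51168332e+02],
       [ 0.00000000e+00,  0.00000000e+00,  0.00000000e+00,
         1.00000000e+00]])}
{'vfov': 56.38291874267956, 'cx': 254.9609251773681, 'cy': 195.36936309417314, 'extrinsics': array([[-3.02227224e-02,  9.77495505e-01, -2.08780089e-01,
         3.81400207e+02],
       [-9.99540064e-01, -3.00783383e-02,  3.86713812e-03,
        -9.23836692e+00],
       [-2.49964802e-03,  2.08800939e-01,  9.77954968e-01,
         1.04505518e+03],
       [ 0.00000000e+00,  0.00000000e+00,  0.00000000e+00,
         1.00000000e+00]])}
{'t': 0.1, 'qpos': array([-0.8528161 ,  0.5018117 , -0.42678304,  1.55131888,  0.22082476,
        1.13831612, -0.21029469]), 'joint_velocities': array([-0.00130917, -0.0007407 , -0.00228238, -0.0030588 , -0.00066617,
       -0.00199661,  0.00017507]), 'joint_torque': array([-1.11484551e-02, -5.67863452e+01, -5.83834738e+00, -2.79913706e+01,
       -6.89173909e-02,  2.40323064e-02,  6.78275501e-05]), 'position': array([285.30168418, 583.34030537, 225.7548536 ]), 'tcp_rot': array([ 2.66424094e+00,  1.66302984e+00, -2.42878044e-03]), 'ft_force': array([-0.24029192, -0.06781513, -0.14299097]), 'moment': array([0.01033603, 0.02261456, 0.0388331 ]), 'grip_width': 91.89002918774864}
```

View pics/s0.png

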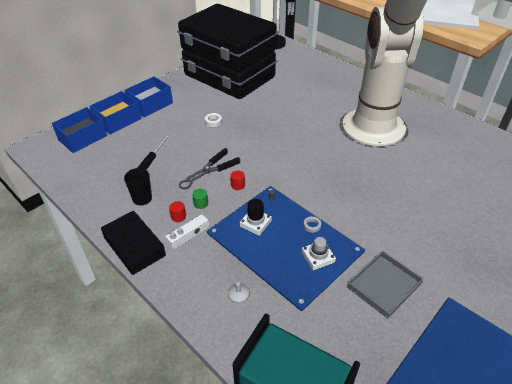

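View pics/t0.png

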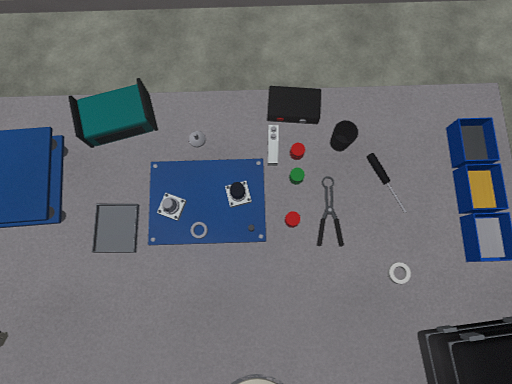

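Candidates for the cap: the black one on the left-hand pivot in scene (256,210) / top (237,190). Look-alikes are red at top (298,150) and (292,219), green (297,176), and the black pen cup (344,135). The black cap on the blue plate fits the description. I'll check it in close crops.

Run:
```python
from h import *
a=load('s0.png')['color'];b=load('t0.png')['color']
A=cv2.resize(a[140:275,170:345],None,fx=4,fy=4,interpolation=cv2.INTER_CUBIC)
B=cv2.resize(b[140:260,215:350],None,fx=4,fy=4,interpolation=cv2.INTER_CUBIC)
cv2.imwrite('pics/cb.png',B);cv2.imwrite('pics/ca.png',A)
d=load('t0.png');s=load('s0.png')
# tray by colour? print known-plane positions
for n,u,v,z in [('cap',237,187,89),('tray1',94,204,22),('tray2',138,204,22),('tray3',136,252,22),('tray4',94,252,22),('clip',328,182,2),('pin',330,210,10),('hl',320,244,10),('hr',341,244,10)]: print(n,onz(d,u,v,z).round(1))
print('s cap',onz(s,256,203,89).round(1),'clip',onz(s,185,183,2).round(1))
```

```text
cap [610.5  35.5  89. ]
tray1 [588.5 455.5  22. ]
tray2 [584.6 327.4  22. ]
tray3 [446.5 327.9  22. ]
tray4 [450.1 446.7  22. ]
clip [ 638.3 -233.6    2. ]
pin [ 551.8 -231.6   10. ]
hl [ 454.  -195.6   10. ]
hr [ 452.1 -255.8   10. ]
s cap [605.9  37.   89. ] clip [ 638.1 -234.3    2. ]
```

View pics/cb.png

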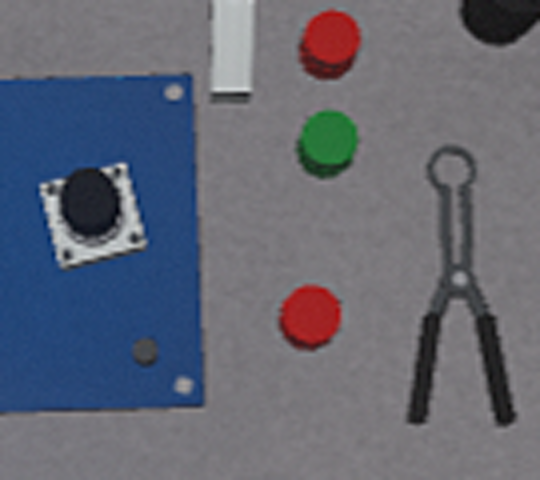

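View pics/ca.png

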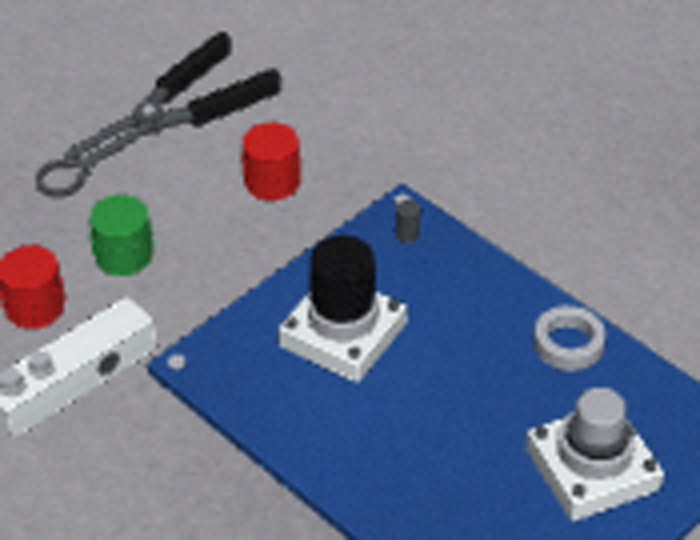

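Both crops show that the cap (crop B about (91,197), crop A about (343,258)) is the black cup on the right-hand pivot. The pliers' clip is at crop B (452,167), the pin at (459,278) and the handle ends at (417,420) and (506,420).

```bash
cat >> h.py <<'E'
def tri(d1,p1,d2,p2):
    o1,r1=ray(d1,*p1);o2,r2=ray(d2,*p2); r1/=np.linalg.norm(r1);r2/=np.linalg.norm(r2)
    k=np.linalg.lstsq(np.c_[r1,-r2],o2-o1,rcond=None)[0]; a=o1+k[0]*r1;b=o2+k[1]*r2; return (a+b)/2,np.linalg.norm(a-b)
def totool(x,y,z,s=None):
    from scipy.spatial.transform import Rotation as R
    s=s or manip.sense(); return R.from_rotvec(s['tcp_rot']).as_matrix().T@(np.array([x,y,z])-s['position'])
E
python3 - <<'E'
from h import *
t=load('t0.png');s=load('s0.png')
print('cap',*tri(t,(237.75,189.25),s,(255.75,204.5)), onz(t,237.75,189.25,89),onz(s,255.75,204.5,89))
g=cv2.cvtColor(t['color'],cv2.COLOR_BGR2HSV)
for n,u,v,z in [('clip',328,181.75,2),('pin',329.75,209.5,20),('hl',319.25,244,18),('hr',341.4,244,18),('bolt',251.2,227.5,40),('ring',199,230,27)]: print(n,onz(t,u,v,z).round(1))
# black blob extents
for n,d,(u0,u1,v0,v1) in [('t',t,(222,255,175,210)),('s',s,(240,272,192,225))]:
    m=(d['color'][v0:v1,u0:u1].max(2)<45).astype(np.uint8); k,l,st,c=cv2.connectedComponentsWithStats(m); i=1+st[1:,4].argmax(); print(n,st[i],c[i]+[u0,v0],st[i,:2]+[u0,v0])
print('tool delta above cap',totool(606,36,56))
E
```

```text
cap [605.39824048  34.49692207  81.34594867] 1.463566571553672 [604.08911796  33.5901529   89.        ] [610.18860202  40.36706328  89.        ]
clip [ 639.1 -233.7    2. ]
pin [ 551.7 -228.8   20. ]
hl [ 453.5 -192.    18. ]
hr [ 451.6 -255.    18. ]
bolt [5.038e+02 2.000e-01 4.000e+01]
ring [502.8 149.1  27. ]
t [  9   7  14  17 141] [237.31205674 190.25531915] [231 182]
s [  8   7  16  21 290] [255.22068966 209.12068966] [248 199]
tool delta above cap [-350.54997521  528.52328123  170.36251364]
```

apply_moves(deltas=[[[91.8,-351,528,90,-24],[91.8,-351,528,90,-24],[91.8,-351,528,90,-24],[91.8,-351,528,90,-24],[91.8,-351,528,90,-24],[91.8,-351,528,90,-24],[91.8,-351,528,90,-24],[91.8,-351,528,90,-24],[91.8,-351,528,90,-24],[91.8,-351,528,90,-24],[91.8,-351,528,90,-24],[91.8,-351,528,90,-24],[91.8,-351,528,90,-24],[91.8,-351,528,90,-24],[91.8,-351,528,90,-24],[91.8,-351,528,90,-24],[91.8,-351,528,90,-24],[91.8,-351,528,90,-24]]])

```text
t: 1.9
position: [605.3, 38.4, 137.0]
tcp_rot: [-2.258, -2.184, -0.001]
ft_force: [-0.3, 0.5, -0.1]
grip_width: 92.0
```

Run:
```python
from h import *
s=snap('scene','s1.png');t=snap('top','t1.png')
cv2.imwrite('pics/c1.png',np.hstack([cv2.resize(s['color'][120:270,180:330],None,fx=2.6,fy=2.6,interpolation=3),cv2.resize(t['color'][120:270,165:315],None,fx=2.6,fy=2.6,interpolation=3)]))
q=manip.sense();print(q['t'],q['position'],q['tcp_rot'],q['ft_force'],totool(606,36,55),proj(s,q['position']))
```

```text
2.0 [605.49848307  37.72203924 136.99485714] [2.25904010e+00 2.18301764e+00 5.19605124e-04] [ 0.24525066 -0.4019578  -0.33045126] [-1.71633835  0.53401866 81.99477143] (np.float64(256.2457515871166), np.float64(189.91005999995858))
```

View pics/c1.png

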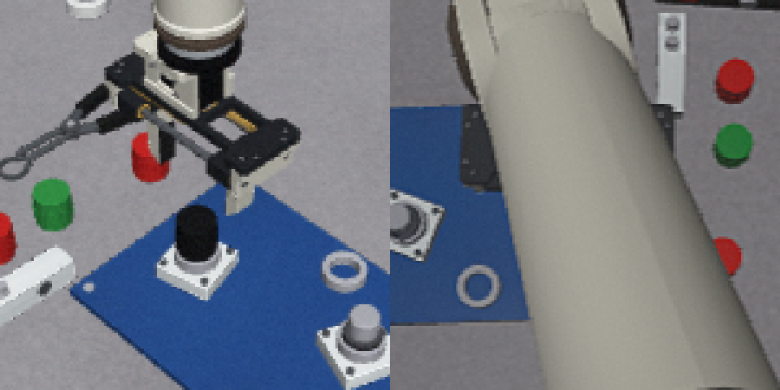

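The fingers straddle the cap (cap top at scene crop (197,219), fingertip midpoint at (197,186), the same column). I'll descend and grip.

apply_moves(deltas=[[[91.8,-2,0,40,0],[91.8,-2,0,70,0],[91.8,-2,0,81,0],[91.8,-2,0,81,0],[30,-2,0,81,0],[30,-2,0,81,0],[30,-2,0,81,0],[30,-2,0,81,0],[30,-2,0,81,0],[30,-2,0,81,0],[30,-2,0,81,0],[30,-2,0,81,0]]], squeeze=15)

```text
t: 3.2
position: [605.8, 35.5, 55.9]
tcp_rot: [-2.26, -2.182, -0.001]
ft_force: [-0.4, 2.5, 1.0]
grip_width: 40.9
```

apply_moves(deltas=[[[30,0,0,-20,0],[30,0,0,-40,0],[30,0,0,-75,0],[30,0,0,-75,0]]])

```text
t: 3.6
position: [608.9, 34.9, 135.3]
tcp_rot: [2.257, 2.177, 0.009]
ft_force: [0.4, 0.5, 0.6]
grip_width: 41.2
```

Run:
```python
from h import *
s=snap('scene','s2.png')
print(onz(s,385,283.5,22),onz(load('t0.png'),115.5,228,22))
cv2.imwrite('pics/c2.png',cv2.resize(s['color'][120:330,180:440],None,fx=3,fy=3,interpolation=3))
q=manip.sense();print(q['t'],q['position'],q['grip_width'],totool(517,390,12))
```

```text
[532.0116394  399.04451366  22.        ] [516.47431625 389.3255606   22.        ]
3.65 [607.61592949  34.53237232 133.21826867] 40.97289204988933 [ 351.95224322 -104.03936631  120.69705223]
```

View pics/c2.png

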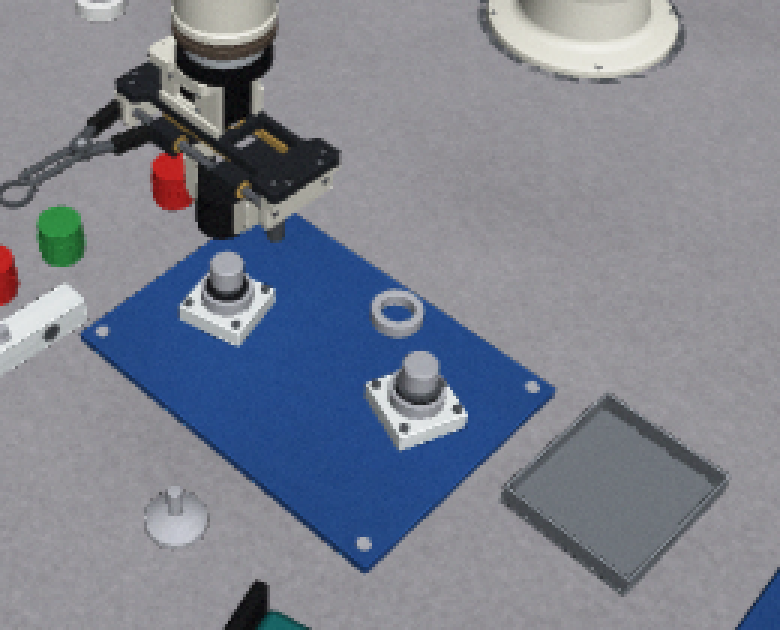

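The stub is bare and the cap is in the gripper. The tray rim centre is at about scene (385,281.5).

apply_moves(deltas=[[[30,353,-100,0,0],[30,353,-100,0,0],[30,353,-100,0,0],[30,353,-100,0,0],[30,353,-100,0,0],[30,353,-100,0,0],[30,353,-100,0,0],[30,353,-100,0,0],[30,353,-100,0,0],[30,353,-100,0,0],[30,353,-100,50,0],[30,353,-100,90,0],[30,353,-100,105,0],[30,353,-100,105,0]]])

```text
t: 5.05
position: [517.6, 387.2, 22.8]
tcp_rot: [2.263, 2.178, -0.01]
ft_force: [-1.1, 0.2, -0.3]
grip_width: 40.9
```

Run:
```python
from h import *
s=snap('scene','s3.png');t=snap('top','t3.png')
cv2.imwrite('pics/c3.png',np.hstack([cv2.resize(s['color'][180:330,250:440],None,fx=3,fy=3,interpolation=3),cv2.resize(t['color'][150:300,200:260],None,fx=3,fy=3,interpolation=3)]))
q=manip.sense();print(q['t'],q['position'],q['grip_width'],q['ft_force'])
```

```text
5.15 [519.65242762 390.61028698  26.80887005] 40.729912641218 [0.32454547 0.25231785 1.17131809]
```

View pics/c3.png

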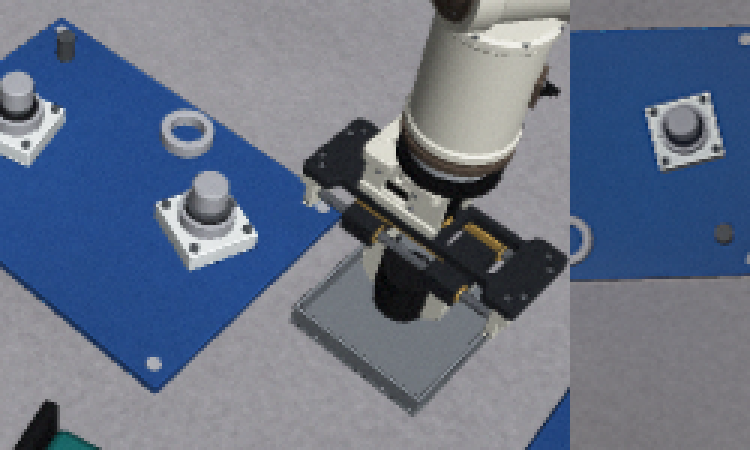

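The cap is over the tray's middle and inside the rim. The bare stub's top face is at top px about (238.3,190). I'll lower the cap and release it.

apply_moves(deltas=[[[30,0,0,7,0],[30,0,0,12,0],[30,0,0,13,0],[30,0,0,13,0],[62,0,0,13,0],[62,0,0,13,0],[62,0,0,13,0],[62,0,0,13,0],[62,0,0,13,0],[62,0,0,-20,0],[62,0,0,-60,0],[91.8,0,0,-100,0],[91.8,0,0,-100,0]]])

```text
t: 6.45
position: [521.7, 394.3, 132.5]
tcp_rot: [2.26, 2.18, 0.018]
ft_force: [0.8, 1.0, 0.9]
grip_width: 73.7
```

Run:
```python
from h import *
s=snap('scene','s4.png');t=snap('top','t4.png')
S=s['color'];T=t['color']
for n,c,(u0,u1,v0,v1) in [('s',S,(370,410,250,300)),('t',T,(95,140,200,255))]:
    m=(c[v0:v1,u0:u1].max(2)<45).astype(np.uint8);k,l,st,ce=cv2.connectedComponentsWithStats(m);print(n,[(x[4],(y+[u0,v0]).round(1)) for x,y in zip(st[1:],ce[1:]) if x[4]>20])
# white pivot block centre in top, z=32
z=3
A=cv2.resize(T[172:208,219:255],None,fx=10,fy=10,interpolation=3); B=cv2.resize(S[195:240,232:280],None,fx=10,fy=10,interpolation=3)
C=cv2.resize(S[240:320,340:430],None,fx=4,fy=4,interpolation=3)
H=np.zeros((590,760,3),np.uint8);H[:360,:360]=A;
D=cv2.resize(S[195:230,236:276],None,fx=10,fy=10,interpolation=3);H[:350,360:]=D[:,:400];H[355:,:300]=C[:235,:300]
E=cv2.resize(T[165:250,300:360],None,fx=4,fy=4,interpolation=3);H[355:,320:560]=0;H[355:,320:320+E.shape[1]]=E[85:320,:] if E.shape[0]>=320 else 0
cv2.imwrite('pics/c4.png',H)
q=manip.sense();print(q['t'],q['position'],q['grip_width'],q['ft_force'])
```

```text
s [(np.int32(371), array([384.9, 278.6]))]
t [(np.int32(41), array([119.9, 219.2]))]
6.55 [519.08245948 391.59241037 127.17473532] 81.3899068679323 [ 0.00499821 -0.25575804 -0.98053848]
```

View pics/c4.png

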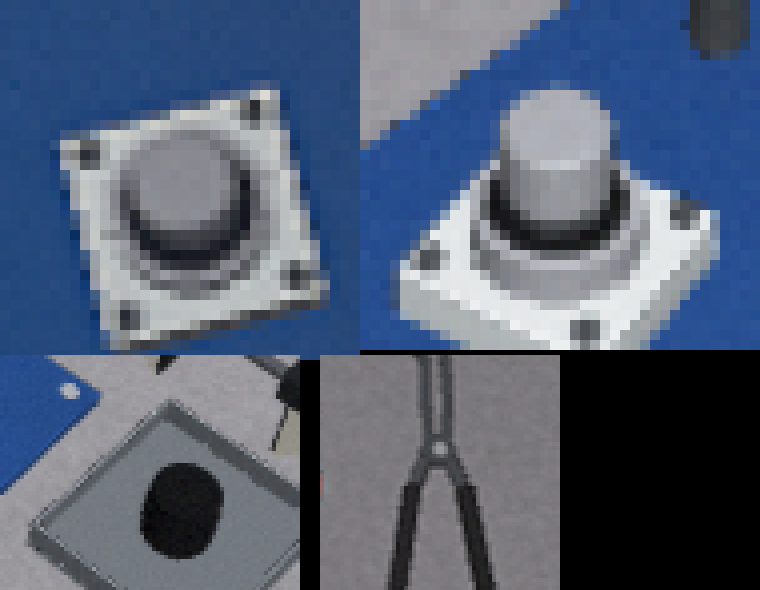

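The cap stands upright in the tray at scene (384.9,278.6) and has been let go. The stub top face is at top px about (237.0,190.2) and scene px about (255.3,207.2). Next I go above the pliers' handles.

apply_moves(deltas=[[[91.8,-618,-5,0,1],[91.8,-618,-5,0,1],[91.8,-618,-5,0,1],[91.8,-618,-5,0,1],[91.8,-618,-5,0,1],[91.8,-618,-5,0,1],[91.8,-618,-5,0,1],[91.8,-618,-5,0,1],[91.8,-618,-5,0,1],[91.8,-618,-5,0,1],[91.8,-618,-5,0,1],[91.8,-618,-5,0,1],[91.8,-618,-5,0,1],[91.8,-618,-5,0,1],[91.8,-618,-5,30,1],[91.8,-618,-5,60,1],[91.8,-618,-5,60,1],[91.8,-618,-5,60,1]]])

```text
t: 8.35
position: [490.4, -224.5, 64.9]
tcp_rot: [-2.275, -2.161, 0.001]
ft_force: [0.1, -0.3, 1.9]
grip_width: 91.5
```

Run:
```python
from h import *
s=snap('scene','s5.png');t=snap('top','t5.png')
cv2.imwrite('pics/c5.png',np.hstack([cv2.resize(s['color'][120:220,160:270],None,fx=5,fy=5,interpolation=3),cv2.resize(t['color'][160:260,302:352],None,fx=5,fy=5,interpolation=3)]))
q=manip.sense();print(q['t'],q['position'],q['tcp_rot'],q['grip_width'],q['ft_force'],totool(491,-226,2),[proj(s,p) for p in ([491,-226,10],q['position'])])
t0=load('t0.png');s0=load('s0.png')
print('stub',onz(t0,237.05,190.25,77),onz(s0,255.25,207.25,77),'block',onz(t0,237.85,193.05,32))
```

```text
8.45 [ 492.0467234  -225.74281761   66.65767684] [2.27797761e+00 2.16218053e+00 1.13380363e-03] 91.84697261427968 [-0.29085178 -0.19159341  1.03166882] [-0.30701482 -1.1043163  64.65650141] [(np.float64(222.9373392766207), np.float64(159.67466821292408)), (np.float64(221.7348734247793), np.float64(145.75973861967782))]
stub [604.09931658  36.12506318  77.        ] [610.06180577  38.31203114  77.        ] block [606.0636132   36.08215522  32.        ]
```

View pics/c5.png

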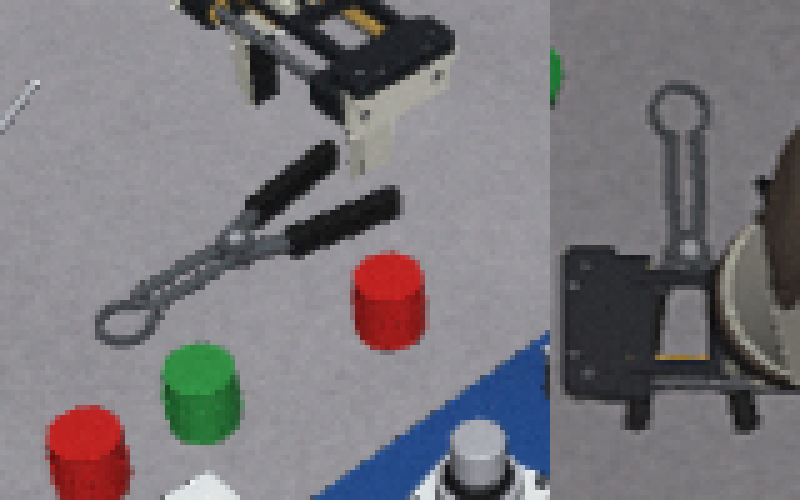

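Projected grip point at crop (315,198) lies midway between the handles, and the jaws straddle them. I'll descend.

apply_moves(deltas=[[[91.8,0,-1,30,0],[91.8,0,-1,50,0],[91.8,0,-1,60,0],[91.8,0,-1,62,0],[91.8,0,-1,62,0],[30,0,-1,62,0],[30,0,-1,62,0],[30,0,-1,62,0],[30,0,-1,62,0],[30,0,-1,62,0],[30,0,-1,62,0],[30,0,-1,62,0],[30,0,-1,62,0],[30,0,-1,62,0],[30,0,-1,62,0]]], squeeze=30)

```text
t: 9.95
position: [490.6, -225.9, 4.3]
tcp_rot: [2.279, 2.162, 0.001]
ft_force: [-0.8, 1.7, 6.9]
grip_width: 38.4
```

apply_moves(deltas=[[[30,0,0,-20,0],[30,0,0,-60,0],[30,0,0,-100,0],[30,0,0,-110,0],[30,0,0,-110,0],[30,0,0,-110,0]]])

```text
t: 10.55
position: [489.0, -226.0, 112.4]
tcp_rot: [-2.279, -2.16, 0.001]
ft_force: [0.1, -0.5, -1.7]
grip_width: 37.9
```

Run:
```python
from h import *
s=snap('scene','s6.png');t=snap('top','t6.png')
cv2.imwrite('pics/c6.png',np.hstack([cv2.resize(s['color'][100:200,150:260],None,fx=5,fy=5,interpolation=3),cv2.resize(t['color'][140:240,305:355],None,fx=5,fy=5,interpolation=3)]))
q=manip.sense();print(q['t'],q['position'],q['tcp_rot'],q['grip_width'],q['ft_force'])
```

```text
10.65 [ 488.51218267 -225.69945545  111.6764079 ] [-2.27728908 -2.1589465   0.00229761] 38.684904365353866 [ 0.17253177  0.25811682 -1.28229578]
```

View pics/c6.png

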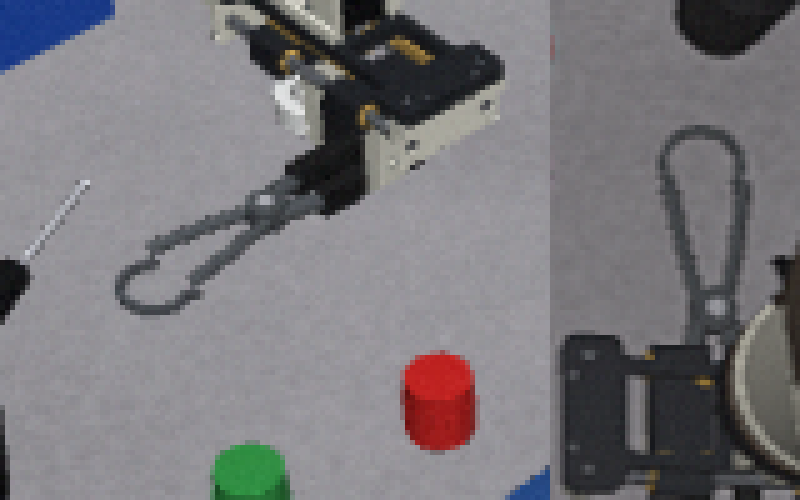

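The clip is spread and the pliers are off the table. Top crop: clip opening about (703,166), pin (715,305). Now I'll check the clip against the TCP.

Run:
```python
from h import *
t=load('t6.png');s=load('s6.png')
c=onz(t,335.2,172.8,110);p=onz(t,337.6,200.6,125);print(c,p,np.degrees(np.arctan2(*(c-p)[1::-1])))
print(proj(t,[635.3,-233.6,110]),proj(s,[635.3,-233.6,110]), 'pin',proj(s,[553.5,-229.1,127]),proj(t,[553.5,-229.1,127]))
from scipy.spatial.transform import Rotation as R
print(R.from_rotvec(manip.sense()['tcp_rot']).as_matrix().round(4))
```

```text
[ 636.7242366  -231.69040435  110.        ] [ 557.17955545 -228.59377763  125.        ] -2.2293645840811664
(np.float64(335.9460361953702), np.float64(173.28699984737992)) (np.float64(181.67444038420496), np.float64(155.10436476927225)) pin (np.float64(204.07748215469334), np.float64(138.43787791076625)) (np.float64(338.0753386438429), np.float64(201.8278823664298))
[[ 0.0533  0.9986 -0.0035]
 [ 0.9986 -0.0533  0.0016]
 [ 0.0014 -0.0036 -1.    ]]
```

apply_moves(deltas=[[[30,30,-5,0,0],[30,70,-12,0,0],[30,110,-18,0,0],[30,150,-25,0,0],[30,190,-32,0,0],[30,230,-38,0,0],[30,255,-42,0,0],[30,267,-44,0,0],[30,267,-44,10,0],[30,267,-44,20,0],[30,267,-44,20,0],[30,267,-44,20,0]]])

```text
t: 11.85
position: [459.9, 41.0, 92.8]
tcp_rot: [-2.282, -2.158, 0.003]
ft_force: [0.1, -0.1, -2.3]
grip_width: 38.2
```

Run:
```python
from h import *
s=snap('scene','s7.png');t=snap('top','t7.png')
cv2.imwrite('pics/c7.png',np.hstack([cv2.resize(s['color'][185:235,225:275],None,fx=8,fy=8,interpolation=3),cv2.resize(t['color'][165:215,210:260],None,fx=8,fy=8,interpolation=3)]))
q=manip.sense();print(q['t'],q['position'],q['tcp_rot'],q['grip_width'],q['ft_force'])
```

```text
11.95 [460.61226622  41.59476211  93.58816924] [-2.28193346e+00 -2.15922371e+00  3.99605903e-04] 37.98174431073243 [-0.85024815 -0.13945114 -1.36493306]
```

View pics/c7.png

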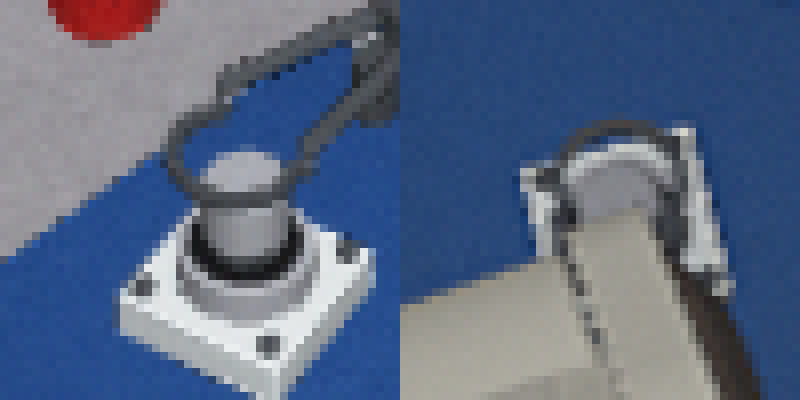

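The ring hangs around the stub's top in both views. Scene crop: stub face centre about (246,172), ring inner left edge about (183,150), inner front edge about (240,190). Top crop: ring inner edge at row 142, stub face far edge at row 163, and columns 625 and 623. I'll turn these into an offset.

Run:
```python
from h import *
s=load('s7.png');t=load('t7.png')
S=lambda u,v,z:onz(s,u/8-.44+225,v/8-.44+185,z)
T=lambda u,v,z:onz(t,(u-400)/8-.44+210,v/8-.44+165,z)
cz=93.6-4+2
print('top: clip',T(625,142,cz+2)-[16.75,0,0],' stub',T(623,163,77)-[14.5,0,0])
n=np.array([.70,.71,0]);l=np.array([.715,-.70,0])
f=S(240,190,cz+2)-16.75*n;L=S(183,150,cz)-16.75*l
st=S(246,148,77)+14.5*n
print('scene: clip front',f,'left',L,' stub',st, S(246,172,77))
for nm,a in (('front',f),('left',L)): print(nm,'along n',(a-st)@n,'along l',(a-st)@l)
# image overlay: clip circle from TCP prediction and stub
from scipy.spatial.transform import Rotation as R
im=np.hstack([cv2.resize(d['color'][v:v+50,u:u+50],None,fx=8,fy=8,interpolation=3) for d,u,v in((s,225,185),(t,210,165))])
C=np.array([460.6+147.2,41.6-7.5]);P=np.array([606,36.])
for d,u0,v0,o in((s,225,185,0),(t,210,165,400)):
  for c,r,z,col in((C,16.75,cz+2,(0,255,255)),(P,15,75.5,(0,0,255)),(P,32*1,32,(0,255,0))):
    if r==32: continue
    q=np.array([proj(d,[c[0]+r*np.cos(a),c[1]+r*np.sin(a),z]) for a in np.linspace(0,6.28,60)])
    q=((q-[u0,v0]+.5)*8+[o-.5,-.5]).astype(int); cv2.polylines(im,[q.reshape(-1,1,2)],True,col,1)
cv2.imwrite('pics/c8.png',im)
```

```text
top: clip [605.76914702  33.1682149   93.6       ]  stub [604.72508488  34.75474779  77.        ]
scene: clip front [613.34911231  39.09206618  93.6       ] left [612.21807826  35.47454239  91.6       ]  stub [609.2801279   37.85623122  77.        ] [606.89719626  35.35843105  77.        ]
front along n 3.725731910954695 along l 2.0442393790685465
left along n 0.36556618187131 along l 3.7678166841836638
```

View pics/c8.png

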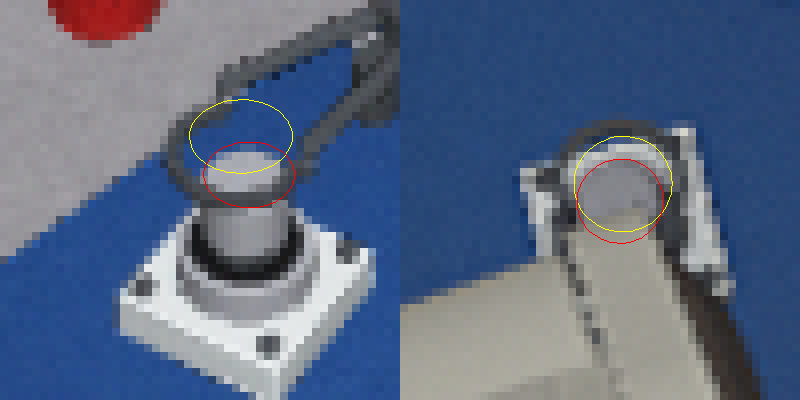

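In both views the overlay of my predicted stub matches. The predicted clip sits about 1.8 mm ahead of and 1.9 mm right of the stub axis. In the scene view the clip also hangs about 5 mm lower than assumed, which would be a droop of about 0.03 rad. I'll correct the lateral offset, lower a little and look again.

apply_moves(deltas=[[[30,1.8,-1.6,2,0],[30,1.8,-1.6,4,0],[30,1.8,-1.6,4,0],[30,1.8,-1.6,4,0]]])

```text
t: 12.35
position: [458.9, 44.6, 89.7]
tcp_rot: [2.28, 2.162, 0.0]
ft_force: [0.8, -0.3, -1.0]
grip_width: 38.2
```

Run:
```python
from h import *
import collections
P=[];F=[];ims=[];imt=[]
for i in range(6):
    s=cams.snapshot('scene');ims.append(s['color'].astype(float));q=manip.sense();P.append(q['position']);F.append(q['ft_force'])
for i in range(4):
    t=cams.snapshot('top');imt.append(t['color'].astype(float));q=manip.sense();P.append(q['position']);F.append(q['ft_force'])
s['color']=np.mean(ims,0).astype(np.uint8);t['color']=np.mean(imt,0).astype(np.uint8)
p=np.mean(P,0);print(q['t'],p,np.std(P,0),np.mean(F,0))
C=p[:2]+[147.2,-7.5];S=np.array([606,36.]);cz=p[2]-4+2-5
im=[];print(C,cz)
for d,u0,v0 in((s,232,192),(t,217,172)):
  a=cv2.resize(d['color'][v0:v0+40,u0:u0+40],None,fx=10,fy=10,interpolation=3); b=a.copy()
  for c,r,z,col in((C,16.75,cz+2,(0,255,255)),(S,15,75.5,(0,0,255))):
    k=np.array([proj(d,[c[0]+r*np.cos(x),c[1]+r*np.sin(x),z]) for x in np.linspace(0,6.28,60)])
    cv2.polylines(b,[((k-[u0,v0]+.5)*10).astype(int).reshape(-1,1,2)],True,col,1)
  im.append(b)
cv2.imwrite('pics/c9.png',np.hstack(im))
```

```text
12.85 [458.99815698  44.55346293  89.76733465] [0.03817539 0.00989785 0.03102344] [ 0.01871716 -0.060398   -1.69401541]
[606.19815698  37.05346293] 82.76733465345417
```

apply_moves(deltas=[[[30,-1,0,0,0],[30,-1,0,0,0],[30,-1,0,0,0],[30,-1,0,0,0],[30,-1,0,0,0]]])

```text
t: 13.35
position: [458.9, 43.6, 89.7]
tcp_rot: [-2.28, -2.161, -0.0]
ft_force: [0.7, 0.7, -2.3]
grip_width: 38.4
```

Run:
```python
from h import *
P=[]
def avg(n,k):
    I=[]
    for i in range(k):
        d=cams.snapshot(n);I.append(d['color'].astype(float));P.append(manip.sense()['position'])
    d['color']=np.mean(I,0).astype(np.uint8);cv2.imwrite(f'pics/{n}9.png',d['color']);return d
s=avg('scene',3);t=avg('top',3);p=np.mean(P,0);print(p)
np.set_printoptions(linewidth=250)
cz=p[2]-7
for d,(u,v) in((s,(255,202)),(t,(237,188))):
    print(np.r_[u-13:u+14]);
    for r in range(v-12,v+13): print(r,d['color'][r,u-13:u+14,2])   # red channel: blue plate dark
for nm,d in(('s',s),('t',t)):
  C=[p[0]+147.2,p[1]-7.5]
  print(nm,'clip',proj(d,[*C,cz]),'stub',proj(d,[606,36,77]),'xp',proj(d,[C[0]+16.75,C[1],cz+2]),'y+-',proj(d,[C[0],C[1]+16.75,cz]),proj(d,[C[0],C[1]-16.75,cz]))
```

```text
[458.88296941  43.55898707  89.70333172]
[242 243 244 245 246 247 248 249 250 251 252 253 254 255 256 257 258 259 260 261 262 263 264 265 266 267 268]
190 [150 147 151 152 149 150 154 154 152 154 153 148 147 147 147 152 151 151 150 152 151  93  72  83  82  87  82]
191 [147 149 149 148 148 153 153 154 153 153 153 149 148 150 153 156 153 152 145  94  75  82  85  83  78  67  44]
192 [146 150 150 150 151 151 155 152 152 153 151 149 154 154 154 154 146  95  77  82  85  80  74  61  36  37  41]
193 [153 152 152 152 152 152 151 155 154 151 151 150 153 151 147  94  75  83  82  82  74  61  34  38  37  37  36]
194 [153 150 146 154 151 154 152 152 152 149 151 150 144  99  77  85  83  82  74  68  34  36  37  37  36  36  36]
195 [155 149 146 151 154 158 156 155 154 154 148  95  81  83  84  80  72  61  31  36  37  35  35  35  36  38  37]
196 [152 152 150 154 158 155 154 154 157 153 147  87  86  80  70  43  27  36  36  36  36  35  36  37  36  39  37]
197 [151 151 151 152 154 154 155 153 153 151 146  86  70  43  26  35  36  35  36  37  35  37  36  38  38  37  28]
198 [153 152 149 150 153 154 151 151 
[... 4682 characters left out ...]
142  68  99 153]
s clip (np.float64(255.70797348102437), np.float64(204.53368058715222)) stub (np.float64(255.72333437793097), np.float64(206.0097808537831)) xp (np.float64(251.14942139014212), np.float64(207.28320389962485)) y+- (np.float64(260.24758767066334), np.float64(207.79930513313647)) (np.float64(251.23273595773443), np.float64(201.31436614881937))
t clip (np.float64(236.95342730964927), np.float64(189.08761574686898)) stub (np.float64(237.08152433426608), np.float64(189.58077501842666)) xp (np.float64(236.79639102129323), np.float64(183.01851381116276)) y+- (np.float64(230.88101209693303), np.float64(189.2699004969671)) (np.float64(243.0250462396499), np.float64(188.9053548999775))
```

Averaged pixel profiles put the clip centre about 1 mm ahead of and 1 mm left of the stub axis, with the droop again at about 4–5 mm. I'll correct that and lower over the chamfer, watching the force.

apply_moves(deltas=[[[30,-1,-1,0,0],[30,-1,-1,2,0],[30,-1,-1,4,0],[30,-1,-1,6,0],[30,-1,-1,8,0],[30,-1,-1,10,0],[30,-1,-1,10,0],[30,-1,-1,10,0]]])

```text
t: 14.45
position: [457.8, 42.6, 79.6]
tcp_rot: [-2.28, -2.161, 0.0]
ft_force: [-0.5, 0.7, -2.6]
grip_width: 38.3
```

```bash
cat > f.py <<'E'
from h import *
P=[];F=[];M=[]
for i in range(8):
    d=cams.snapshot('scene');q=manip.sense();P.append(q['position']);F.append(q['ft_force']);M.append(q['moment'])
print(round(q['t'],2),np.mean(P,0).round(2),'F',np.mean(F,0).round(2),'M',np.mean(M,0).round(3),q['grip_width'])
np.set_printoptions(linewidth=250)
for r in range(200,228): print(r,d['color'][r,242:269,2])
E
python3 f.py
```

```text
14.85 [457.91  42.61  79.77] F [-0.24  0.07 -1.96] M [ 0.016  0.074 -0.014] 38.18122295559402
200 [153 151 151 152 153 154 149  74  42  39  41  60 116  51  35  37  33  39  37  37  36  37  33  36  39  38  42]
201 [153 152 151 150 152 148  87  37  38  45  56  72  72  37  40  37  38  39  39  39  38  37  38  37  38  34  77]
202 [158 155 154 144  68  38  35  59  72  73  75  69  63  40  36  40  35  39  37  40  30  42  36  35  39  77  79]
203 [155 154 147  81  38  39  56  71  68  66  61  57  50  70  66  45  43  38  39  35  38  40  37  40  69  82  77]
204 [147 103  59  34  40  57  71  67  53  53 107 145 169 170 169 167 119  70  37  37  38  37  40  75  82  73  66]
205 [ 76  43  38  39  41  63  72  47  47 110 170 168 166 170 171 169 171 161  50  40  37  35  79  80  78  66  33]
206 [ 39  39  34  36  42  71  59  42  93 171 173 172 173 172 170 173 168 170 142  39  37  48  81  79  60  33  42]
207 [ 32  36  38  42  44  70  67  56 142 167 170 173 171 172 170 172 172 170 161  82  36  33  68  73  34  34  39]
208 [ 37  38  38  41  43  74  72  51 131 169 170 170 170 169 172 171 169 172 164  60  49  75  
[... 1485 characters left out ...]
226 226 228 147]
222 [185 192 224 225 227 223 166 113 119 129 134 140 143 146 151 150 149 142 139 135 132 202 223 225 228 151 158]
223 [211 230 224 225 226 226 223 157 126 132 137 138 144 145 151 147 141 143 146 175 184 227 227 231 159 159 148]
224 [166 167 207 232 225 227 225 224 202 158 159 143 146 146 146 146 149 184 192 225 227 225 224 186 158 151 116]
225 [167 163 170 169 208 232 225 226 225 226 228 211 171 175 179 188 226 227 228 229 228 227 202 162 154 140  40]
226 [167 167 170 170 169 166 207 235 227 225 227 227 229 229 229 225 191 196 228 230 228 226 147 156 144  63  40]
227 [132 166 170 169 167 172 173 163 192 235 228 226 226 228 223 110  74  97 200 229 231 156 156 146  86  39  38]
```

No contact force, and the chamfer shows above the ring. I'll continue.

apply_moves(deltas=[[[30,0,0,2,0],[30,0,0,4,0],[30,0,0,6,0],[30,0,0,8,0],[30,0,0,10,0],[30,0,0,10,0],[30,0,0,10,0]]])

```text
t: 15.55
position: [457.8, 42.6, 69.6]
tcp_rot: [-2.28, -2.161, 0.0]
ft_force: [0.4, -0.3, -1.2]
grip_width: 38.4
```

```bash
python3 f.py
```

```text
15.95 [457.89  42.61  69.77] F [ 0.06  0.12 -1.86] M [0.029 0.076 0.008] 38.02224440613234
200 [152 154 151 152 151 154 148  75  43  38  36  44  79  83  84  77  69  41  23  38  40  36  35  38  36  37  38]
201 [154 152 153 155 155 149  88  38  42  36  42  60  82  78  65  39  24  36  41  38  37  35  39  34  39  38  35]
202 [157 153 153 146  68  37  38  36  34  39  37  38  77  45  21  35  37  32  34  38  37  35  39  38  35  40  38]
203 [158 151 150  84  39  35  38  38  34  40  54  87 134  85  68  43  42  34  38  35  36  39  37  36  39  39  40]
204 [151 105  61  36  35  34  35  40  47  63 114 148 168 167 170 169 116  70  37  38  41  38  32  36  37  40  69]
205 [ 74  44  35  37  38  40  40  55  81 129 169 172 166 167 171 172 169 163  49  35  37  36  37  38  44  75  84]
206 [ 41  34  38  38  36  40  67  77 113 172 169 170 169 172 173 171 172 169 141  40  38  38  38  43  75  82  73]
207 [ 40  39  35  38  36  57  76  70 145 170 168 171 170 170 169 171 171 172 159  78  37  42  43  71  85  71  52]
208 [ 40  41  39  39  44  66  73  52 131 170 171 169 169 170 171 169 170 172 162  58  40  45  80 
[... 1482 characters left out ...]
226 228 227 146]
222 [183 190 222 226 227 223 168 113 125 129 135 139 142 149 149 152 150 143 145 131 132 203 225 224 228 154 154]
223 [211 230 223 226 225 227 221 159 122 132 138 142 144 146 148 147 142 146 149 178 180 228 226 231 159 154 146]
224 [168 168 209 234 223 225 224 226 205 162 157 144 147 148 145 150 150 183 192 227 226 225 224 185 160 151 112]
225 [167 171 169 167 208 231 227 227 225 227 227 209 177 175 182 189 226 227 229 229 229 227 203 158 153 144  39]
226 [167 167 165 167 170 169 207 233 227 226 226 228 229 228 229 223 195 194 228 229 228 226 146 156 145  61  40]
227 [132 167 165 167 167 173 168 165 189 234 228 226 227 227 221 111  73  94 199 229 233 154 158 148  87  40  42]
```

apply_moves(deltas=[[[30,0,0,2,0],[30,0,0,4,0],[30,0,0,6,0],[30,0,0,8,0],[30,0,0,9,0],[30,0,0,10,0],[30,0,0,11,0],[30,0,0,11,0],[30,0,0,11,0]]])

```text
t: 16.85
position: [457.9, 42.6, 58.7]
tcp_rot: [-2.28, -2.161, -0.0]
ft_force: [-0.1, 0.3, -1.6]
grip_width: 38.3
```

```bash
python3 f.py | (head -1; sed -n '10,24p')
```

```text
17.25 [457.88  42.59  58.76] F [ 0.02  0.11 -1.95] M [ 0.031  0.052 -0.006] 38.13616425289205
```

apply_moves(deltas=[[[30,0,0,0.5,0],[30,0,0,1,0],[30,0,0,1.5,0],[30,0,0,2,0],[30,0,0,2,0],[30,0,0,2,0]]])

```text
t: 17.85
position: [457.8, 42.6, 56.7]
tcp_rot: [-2.28, -2.161, 0.0]
ft_force: [0.3, 0.8, -2.7]
grip_width: 38.5
```

```bash
python3 f.py >o.txt; head -1 o.txt; sed -n '8,24p' o.txt
```

```text
18.25 [457.85  42.59  56.72] F [ 0.08  0.06 -1.95] M [0.049 0.064 0.015] 38.10281100306065
206 [ 35  38  40  40  38  39  37  43  93 170 169 169 170 170 170 170 169 167 141  42  37  36  39  38  39  35  33]
207 [ 40  40  45  38  37  37  35  57 142 173 168 171 169 172 172 170 170 174 161  83  39  40  39  34  36  40  72]
208 [ 37  37  38  36  38  35  41  65 133 169 169 173 167 170 171 169 168 172 163  56  40  35  34  38  39  71  79]
209 [ 36  41  34  38  40  40  56  76 123 159 168 170 173 171 170 170 171 174 155  49  40  40  40  32  66  80  74]
210 [ 35  39  33  42  40  48  70  71  94 150 166 172 171 168 172 172 179 176 119  52  41  37  37  72  76  79  64]
211 [ 37  39  40  35  37  67  74  82  84 111 142 174 189 190 195 195 159 131 116 113 134  40  75  79  77  63  34]
212 [ 34  40  39  35  43  73  71  59  80 110 122 136 142 154 146 143 142 130 111  62 168 108  85  80  70  29  38]
213 [ 39  41  41  39  50  72  61  24  72 105 121 132 140 147 146 143 136 128 112  42  90  88  70  73  51  44  37]
214 [ 41  35  40  68 171  63  68  29  58 111 123 133 138 147 146 144 140 129 107  26  38  76 109 
[... 228 characters left out ...]
197 218  68  74]
217 [ 46 119 224 224 220 123 107  59  73  70  53  60  72  81  83  61  60  66  77  75  74 142 138 226 225 135  80]
218 [108 229 227 226 219  94 168 108  57  70  72  76  69  69  70  69  74  72  70  73 119 137 142 226 227 227 227]
219 [155 124 218 222 217  86 125 170 140  85  60  66  69  72  69  74  69  62  67 116 164 122 170 224 224 226 224]
220 [ 74  83 154 224 216 151 102 109 160 168 141 113  86  92  94 121 119 126 173 149 130 125 198 227 224 225 206]
221 [ 72  89 190 227 220 131 101 117 123 128 156 173 183 180 180 182 165 159 144 134 127 151 225 227 225 228 149]
222 [180 190 223 226 226 223 168 111 121 128 135 142 144 147 147 147 146 141 139 133 133 199 225 224 228 153 156]
```

apply_moves(deltas=[[[30,0,0,0.5,0],[30,0,0,1,0],[30,0,0,1.5,0],[30,0,0,2,0],[30,0,0,2,0],[30,0,0,2,0]]])

```text
t: 18.85
position: [457.8, 42.6, 54.7]
tcp_rot: [-2.28, -2.161, 0.0]
ft_force: [0.5, -0.3, -1.4]
grip_width: 38.5
```

```bash
python3 f.py >o.txt; head -1 o.txt; sed -n '17,24p' o.txt
```

```text
19.25 [457.84  42.6   54.72] F [-0.15 -0.21 -1.77] M [ 0.028  0.071 -0.023] 38.66756584327559
215 [ 39  39  63 174 216  61  74  48  35  94 124 130 142 143 148 140 140 126  68  39  61  74  91 156 220 108  71]
216 [ 40  55 133 223 217  98  70  70  33  39  87 133 138 145 144 138  94  87  29  63  70  60  86 195 219  68  74]
217 [ 47 119 226 226 219 120  54  67  71  47  40  58  73  84  78  60  58  38  50  73  73 112 136 227 223 140  82]
218 [109 229 224 223 218  87 131  56  63  70  58  46  61  66  55  56  48  58  71  66  91 138 142 226 227 226 227]
219 [155 130 219 221 217  89 122 138  80  61  71  70  75  72  72  74  73  68  70  96 160 122 169 224 225 226 226]
220 [ 75  84 154 224 218 151  99 105 157 140  84  65  65  69  67  69  71  95 124 152 126 119 196 227 227 223 207]
221 [ 73  93 191 228 220 130 103 112 122 129 158 166 153 155 155 155 169 158 141 136 128 154 224 224 226 227 144]
222 [184 190 222 225 226 225 166 113 124 131 135 139 143 151 149 148 147 144 142 133 132 198 224 225 228 153 153]
```

apply_moves(deltas=[[[30,0,0,0.3,0],[30,0,0,0.6,0],[30,0,0,1,0],[30,0,0,1,0],[30,0,0,1,0]]])

```text
t: 19.75
position: [457.8, 42.6, 53.7]
tcp_rot: [-2.28, -2.161, 0.0]
ft_force: [0.0, 0.5, -1.9]
grip_width: 38.2
```

```bash
python3 f.py >o.txt; head -1 o.txt; sed -n '17,24p' o.txt
```

```text
20.15 [457.84  42.59  53.71] F [ 0.28 -0.17 -1.56] M [0.034 0.085 0.004] 38.59058684929938
215 [ 35  39  64 174 216  62  72  43  27  89 122 132 140 143 146 145 137 125  67  37  63  73  97 172 219 112  70]
216 [ 38  52 134 223 215 106  69  72  21  35  94 131 139 142 145 138  99  86  25  49  74  71  77 157 222  67  71]
217 [ 46 121 225 224 219  87  59  73  58  36  43  56  77  77  81  61  54  36  42  72  71  81 130 228 222 140  83]
218 [109 229 226 226 218  83 102  61  70  72  61  41  52  49  45  43  37  51  76  72  64 104 144 225 227 226 228]
219 [157 126 217 224 218  89 118 106  53  64  74  71  73  74  74  74  74  71  66  67 136 119 171 222 226 228 225]
220 [ 72  81 154 223 217 149  99 108 156 107  62  64  68  70  69  70  66  74 125 150 128 125 201 226 228 223 209]
221 [ 72  90 187 227 218 132 104 110 121 126 155 141 126 121 128 127 140 159 143 135 128 151 226 227 227 227 144]
222 [185 193 224 225 228 224 166 112 120 129 136 141 146 148 150 149 146 145 142 134 130 204 225 225 229 152 158]
```

apply_moves(deltas=[[[30,0,0,0.3,0],[30,0,0,0.6,0],[30,0,0,1,0],[30,0,0,1,0],[30,0,0,1,0]]])

```text
t: 20.65
position: [457.8, 42.6, 52.7]
tcp_rot: [-2.28, -2.161, -0.0]
ft_force: [-0.3, 0.4, -1.7]
grip_width: 38.4
```

```bash
python3 f.py >o.txt; head -1 o.txt; sed -n '17,24p' o.txt
```

```text
21.05 [457.84  42.6   52.71] F [ 0.2   0.21 -1.84] M [ 0.034  0.066 -0.013] 38.72391461867356
215 [ 42  35  62 174 213  62  72  23  34  93 121 135 143 144 145 144 139 125  66  24  38  75 110 174 218 108  72]
216 [ 37  55 134 223 215  78  72  57  18  38  89 130 139 145 146 141  96  85  26  38  75  73  86 158 221  71  74]
217 [ 49 121 225 222 216  56  59  70  42  24  44  54  73  79  79  58  58  35  25  64  69  56  93 192 225 139  83]
218 [106 228 223 224 217  87 104  59  72  56  35  34  50  47  43  39  25  52  72  70  66 103 138 227 224 227 228]
219 [157 129 219 223 217  86 119 107  60  67  75  75  59  60  58  58  73  74  74  68 101 121 171 223 221 225 224]
220 [ 73  82 157 222 218 148 101 104 124  81  64  68  69  69  69  69  65  64  63 103 127 121 198 226 227 224 206]
221 [ 71  92 189 227 220 132 106 114 123 126 114 110  94  96  98  96 102 107 144 134 125 153 226 225 226 228 147]
222 [187 192 225 224 226 226 167 112 124 131 134 137 146 146 148 148 151 145 139 135 131 203 223 223 228 153 154]
```

Both bounds put the clip centre inside the required 47–54 mm band: TCP minus the pick-up offset gives at most 50.7 mm, and the bearing limits it to at least 49 mm. The ring shows at the groove directly above the bearing, with no side force. Handing in.

Run:
```python
from h import *
s=snap('scene','s10.png')
m=(s['color'][250:300,370:410].max(2)<45).astype(np.uint8);k,l,st,ce=cv2.connectedComponentsWithStats(m);i=1+st[1:,4].argmax();print('cap',st[i,4],ce[i]+[370,250])
q=manip.sense();print(q['t'],q['position'],q['grip_width'],abs(q['joint_velocities']).max())
print(workorder.sign_off())
```

```text
cap 371 [384.88948787 278.61725067]
21.1 [457.84330644  42.58628313  52.72478481] 38.02885215943292 0.0017603396979866616
the job is handed in; nothing more can be done
None
```

I lifted the black cap off the stub and released it upright in the grey tray. I then picked up the circlip pliers, squeezed them fully at 30 N and lowered the spread clip over the bared stub to its groove. The job was handed in at t ≈ 21 s, still holding the pliers squeezed; it reports no verdict.

**Last checks:**
- **Cap:** it has not moved in the tray since release (scene pixel 384.9, 278.6 both times).
- **Grip:** the finger opening reads about 38 mm, so the handles are at their stop, and the arm was still at hand-in.
- **Clip position:** in the pictures the ring sits at the groove just above the bearing. The sideways force stayed within about 0.3 N all the way down.
- **Clip height:** I estimate the clip centre between 49 and 50.7 mm, inside the allowed 47–54 mm.

**Disagreements and gaps:**
- **Height reading:** earlier pictures suggested the clip hung 4–5 mm low, but it never touched the bearing, so the droop can be at most about 1.7 mm. I stopped just short of bearing contact, so contact did not confirm the height.
- **Cameras:** the two views disagreed by about 6 mm on the stub's position (most along x) and more on the tray. I placed the clip mainly by comparing it with the stub within the same pictures.
- **Last look:** the 12-picture limit ran out before the final descent, so I followed the last part by force readings and pixel values.
- **Bystanders:** I did not measure them at the end. The planned path stayed clear of them.

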